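Slide the stray seed tube home into the slotted rack

TASK

One tall seed tube stands on the shelf outside the slotted rack. Its foot is only a push fit, so do not pinch, lift or tip it: push it gently with the fingertips or the outside of the fingers, low on its body, so that it slides upright over the shelf and in through the open side of the empty bay until it rests against the rack's back rail. Leave it standing there, take the fingers clear, and leave everything else where it stands.

Things in the scene. Friction and masses are not known exactly. Their poses are not given: they have to be found in the camera images.
- tube: The stray seed tube, loose, upright, round, 200 mm tall: dark wooden foot 48 mm across and 34 high, clear body 44 across, pale stopper 47 across from 172 mm up. 0.2 to 0.4 kg. Origin: centre of its underside, z up its length, yaw means nothing. Friction on the shelf 0.45 to 0.75: it tips if pushed more than about 30 mm above the shelf.
- rack: Wooden rack fixed to the shelf, 112 mm high, 262 along its x. Three bays centred at x = -82, 0, +82 mm, floorless (shelf runs through), 66 wide between dividers 16 thick, 100 high, y = -14 to +50; open at the top and on the -y side. Back rail face at y = +24 (0 to 30 mm high, and again above 75). Origin on the shelf at the middle bay's tube axis; a tube goes in along +y.
- home_mark: A flat round paper mark, 38 mm across, stuck on the shelf in the one empty bay. Its centre is where the centre of the tube's underside lies when the tube touches the back rail in mid-bay. Its axes are parallel to the rack's: +y leads into the bay.
- rack_tube_a: A tube like the stray one, standing loose in its bay of the rack. Origin: centre of its underside. To be left alone.
- rack_tube_b: Another such tube in its bay of the rack. Origin: centre of its underside. To be left alone.
- saucer: White ceramic saucer, 110 mm across, 18 mm high. Origin: centre of its underside. To be left alone.
- funnel: Grey plastic funnel standing mouth down, 100 mm across, 105 mm high. Origin: centre of its underside. To be left alone.
- spoon: Bamboo spoon lying flat, 200 mm long along its x axis, under 25 mm high. To be left alone.
- pail: Small steel pail with its lid clipped on, 126 mm across the lid (136 over the clips), 134 mm high. Origin: centre of its underside. To be left alone.
- seed_jar: Glass jar with a steel cap, 56 mm across, 85 mm high. Origin: centre of its underside. To be left alone.
- pot: Small open terracotta pot, 84 mm across, 80 mm high. Origin: centre of its underside. To be left alone.

How it is judged:
At the end, for the whole second after the job is handed in: The tube stands upright (within 3 degrees) and at rest on the shelf in the empty bay, its axis within 8 mm of touching the back rail and within 12 mm of mid-bay; the two racked tubes are within 15 mm, and all other loose things within 25 mm, of where they began (y of tube in the frame of home_mark between -0.008 and 0.008 m and x of tube in the frame of home_mark between -0.012 and 0.012 m and angle between tube's own z axis and vertical below 0.05 rad and height (world z) of tube below 0.005 m and linear speed of tube below 0.01 m/s and distance of each of rack_tube_a, rack_tube_b from where it was at the start of the episode below 0.015 m and distance of each of saucer, funnel, spoon, pail, seed_jar, pot from where it was at the start of the episode below 0.025 m).
It fails at once if the tube is tipped by more than 10 degrees (angle between tube's own z axis and vertical above 0.175 rad).
It fails at once if the tube is lifted off the shelf (underside more than 10 mm up) (height (world z) of tube above 0.01 m).
It fails at once if the tube is squeezed or shoved with more than 20 N (contact force between the fingers and tube above 20 N).
It fails at once if the tube is pushed or held above half its height (grasp point over 110 mm up while touching it) (contact force between the fingers and tube above 0.3 N and height (world z) of the grasp point above 0.11 m).
It fails at once if anything else is knocked out of place (racked tubes over 15 mm, other things over 25 mm) (distance of any of rack_tube_a, rack_tube_b from where it was at the start of the episode above 0.015 m or distance of any of saucer, funnel, spoon, pail, seed_jar, pot from where it was at the start of the episode above 0.025 m).
It also fails if it takes over 58 s, if anything falls off the work surface, if the arm or the gripper's body presses on something with over 40 N, if the wrist force passes 120 N, or if a joint passes its speed limit or range.

ROBOT

A 7-joint arm with a two-finger parallel gripper is mounted at the origin on the work surface. World frame = base frame: x ahead of the robot, y to its left, z up, the work surface at z = 0. Lengths are in m, angles in rad, forces in N, time in s.
With the tool pointing down it reaches from about 0.425 to 1.025 m from the base axis. Payload 9.4 kg.
Tool frame: the origin (TCP) lies midway between the tips of the shut fingers; the grasp point (between the pads) lies 19 mm behind it; z points along the fingers, y is the line along which they close (so a half turn about z gives the same grasp; the last joint's range is limited). The gripper opens to 93 mm and grips with 3 to 60 N. Pads are 15 mm wide; open, the fingers measure 128 mm over their backs; the gripper's body (75 mm by 188 mm) begins 65 mm behind the grasp point.
Start: joints at [-1.178, 0.599, -0.003, 1.599, 0.002, 0.943, -0.08], TCP at [0.328, 0.646, 0.219] pointing down, gripper open.
Joint ranges: [-2.57, 2.57], [-0.35, 1.97], [-1.29, 1.29], [0.11, 2.56], [-1.05, 4.19], [0.11, 1.86], [-2.63, 2.63]. Speed limits (rad/s): [2.22, 2.22, 3.01, 3.01, 3.14, 3.14, 3.14].

INTERFACE

Orientations are given as a unit quaternion [w, x, y, z].
In Python, from station import bot, hand, viewer, hand_in, spotter gives the robot as it stands. The module is installed in compiled form; this text tells all that it offers. Calls block until the motion is done:
- bot.move_ptp(position, orientation): joint-space move of the TCP to a pose.
- bot.move_l(position, ori=None, speed=0.15): straight line of the TCP; ori=None keeps the orientation; speed is the mean speed in m/s.
- bot.set_joints(angles): joint-space move.
- hand.move_gripper(opening, strength=None): finger opening in m; strength is the grip in N (None keeps the last); returns when the fingers have stopped.
- bot.wait(seconds).
- bot.inverse_kinematics(position, orientation): joint angles nearest the present ones, or None.
- viewer.snapshot(name): name is "side" or "top" or "wrist"; returns a dict with "frame" (420x560x3 uint8, red, green, blue), "fovy" (degrees; the focal length in pixels is half the picture's height over the tangent of half this angle, whatever the lens; pixels are square), "cx", "cy" (the principal point, pixels), "extrinsics" (4x4, takes a point from camera to world coordinates). Camera axes: x right, y up, looking along -z (the intrinsics and any distortion apply to the point x, -y, -z); pixel columns grow to the right and rows downward; lengths in m; the calibration is good to about 2 mm. The wrist camera is an equidistant fisheye: a pixel r from the principal point sees the ray r / f radians off the axis. A picture is of the moment at which its call begins. There is no depth.
A pose or a line that the arm cannot do raises bot.MotionError and nothing moves.
- hand_in(): hands the job in; it is judged then, once.
Trained networks look in a picture, given as the dict that the camera call returned (one of the last four; its "shot" number tells which), for a name from the list of things; names that differ only in an ending like _2 or _b are one class to them, and where a whole thing is asked for, a point or a joint stands for the part that bears it (a point fixed in the world has none). Each returns a list of dicts, best first, with "conf" (0 to 1); they miss things now and then, are a little off and sometimes report something else, mostly with a low value. They report only what shows in the picture. A call takes as long as a camera call.
- spotter.search_frame(target, picture): "centre" ([x, y, z] in m, in world coordinates, good to about 4 mm: the middle of the surface that is visible of it).
Readings, each from a call of its own:
- bot.current_time(): time.
- bot.current_joint_pos(): joint angles.
- bot.current_dq(): joint speeds.
- bot.current_effort(): joint torques, N m.
- bot.current_tool_pos(): TCP position.
- bot.current_tcp_rot(): TCP orientation.
- bot.current_wrist_force(): force on the tool from outside, world axes, zero at the start.
- bot.current_wrist_torque(): the same for the moment, N m.
- bot.current_width(): finger opening in m.
- bot.current_finger_force(): force on a finger pad.
Only numpy, scipy, OpenCV 4.12 (cv2) and the standard library are available. Lean on these libraries where they do the work, as an engineer would, in place of code of your own. Each camera call takes 0.05 s, during which the arm holds its last target. There are 200 camera calls.

## Working session

There is one attempt and no reset: what is moved stays moved. The work goes in short steps, each a Python script; the robot and the scene stay as the last script left them, time stands still between calls to the robot, and variables do not carry over. Pictures are saved under pics/ and viewed, at most 10 in all, crops included, and the job is handed in when it is done.

```bash
mkdir -p pics
cat > h.py <<'E'
import numpy as np, cv2
from station import bot, hand, viewer, hand_in, spotter
def snap(n,f=None):
    s=viewer.snapshot(n)
    if f: cv2.imwrite('pics/'+f,cv2.cvtColor(s['frame'],cv2.COLOR_RGB2BGR))
    return s
def K(s):
    f=s['frame'].shape[0]/2/np.tan(np.radians(s['fovy'])/2); return f,s['cx'],s['cy']
def px2w(s,u,v,z):
    f,cx,cy=K(s); E=np.array(s['extrinsics']); d=E[:3,:3]@np.array([(u-cx)/f,-(v-cy)/f,-1]); o=E[:3,3]
    return o+d*(z-o[2])/d[2]
def w2px(s,p):
    f,cx,cy=K(s); E=np.array(s['extrinsics']); q=E[:3,:3].T@(np.array(p)-E[:3,3]); return cx+f*q[0]/-q[2],cy-f*q[1]/-q[2]
E
python3 - <<'E'
from h import *
for n in ['top','side']:
    s=snap(n,n+'0.png'); print(n,s['fovy'],s['cx'],s['cy'],np.round(s['extrinsics'],3).tolist())
    for t in ['tube','rack','home_mark','rack_tube_a','saucer','funnel','spoon','pail','seed_jar','pot']:
        print(t,[(np.round(d['centre'],3).tolist(),round(d['conf'],2)) for d in spotter.search_frame(t,s)[:3]])
print(bot.current_time(),bot.current_tcp_rot())
E
```

```text
top 46.71309586701295 274.3613357442513 207.70547515394657 [[-0.088, 0.975, -0.202, 0.398], [-0.996, -0.086, 0.019, 0.016], [0.001, 0.203, 0.979, 1.126], [0.0, 0.0, 0.0, 1.0]]
tube [([0.588, -0.2, 0.186], 0.96), ([0.554, 0.179, 0.108], 0.38)]
rack [([0.554, 0.18, 0.11], 0.96), ([0.718, -0.225, 0.026], 0.59)]
home_mark [([0.64, 0.157, 0.0], 0.52)]
rack_tube_a [([0.471, 0.129, 0.2], 0.82), ([0.551, 0.142, 0.198], 0.71)]
saucer [([0.443, -0.366, 0.013], 0.72)]
funnel [([0.72, -0.221, 0.023], 0.62)]
spoon [([0.672, -0.374, 0.015], 0.93)]
pail [([0.448, 0.378, 0.124], 0.94)]
seed_jar []
pot [([0.661, 0.388, 0.038], 0.84)]
side 56.04901013766484 275.4870349464546 207.4167998182071 [[0.754, 0.495, -0.432, 0.122], [-0.657, 0.552, -0.513, -0.593], [-0.015, 0.671, 0.742, 0.895], [0.0, 0.0, 0.0, 1.0]]
tube [([0.581, -0.22, 0.133], 0.65), ([0.546, 0.136, 0.131], 0.42)]
rack [([0.543, 0.158, 0.082], 0.77)]
home_mark [([0.635, 0.158, -0.0], 0.53)]
rack_tube_a [([0.469, 0.124, 0.126], 0.89), ([0.546, 0.137, 0.129], 0.89)]
saucer [([0.44, -0.365, 0.013], 0.75)]
funnel [([0.712, -0.247, 0.031], 0.97), ([0.58, -0.22, 0.127], 0.44)]
spoon [([0.656, -0.392, 0.016], 0.67)]
pail [([0.439, 0.354, 0.12], 0.75)]
seed_jar [([0.743, -0.032, 0.056], 0.78), ([0.542, 0.158, 0.084], 0.56)]
pot [([0.652, 0.375, 0.057], 0.9), ([0.712, -0.247, 0.032], 0.28)]
1.1 [ 2.04237129e-05  2.32722251e-01  9.72543240e-01 -5.50744031e-06]
```

View pics/top0.png

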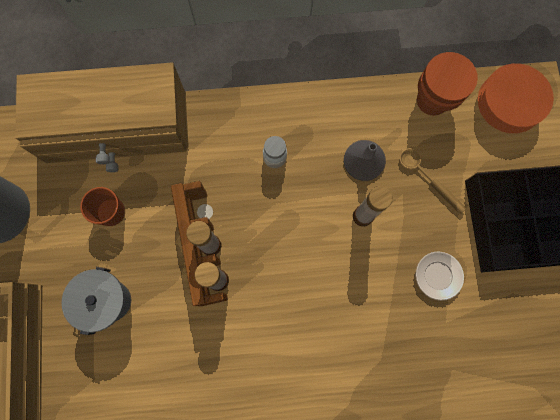

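View pics/side0.png

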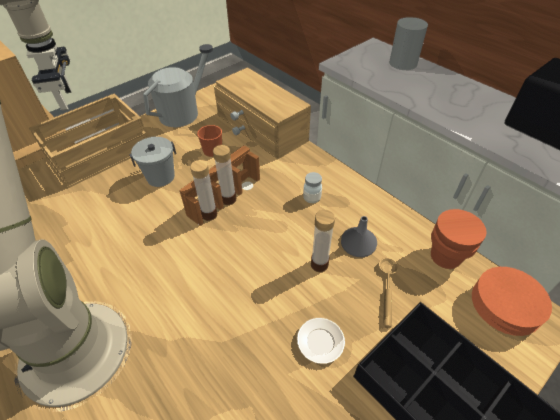

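The stray tube is at top px (369,207), the empty bay with its mark at (205,212), the two racked tubes at (208,240) and (215,280), the jar at (275,150) and the funnel at (365,160). I'll check the estimated poses by overlaying their models on the pictures.

```bash
cat > ov.py <<'E'
from h import *
import sys
def overlay(n,tube,mark,ang,f,box_t,box_r,k=4):
    s=snap(n); im=cv2.cvtColor(s['frame'],cv2.COLOR_RGB2BGR)
    def pan(b):
        x,y,w,h=b; c=cv2.resize(im[y:y+h,x:x+w],None,fx=k,fy=k,interpolation=cv2.INTER_CUBIC); c=cv2.convertScaleAbs(c,alpha=1.6,beta=15)
        def pl(P,col):
            q=np.array([[(u-x+.5)*k,(v-y+.5)*k] for u,v in (w2px(s,p) for p in P)]).astype(int); cv2.polylines(c,[q],False,col,1)
        t=np.linspace(0,2*np.pi,40)
        circ=lambda C,r,z:[(C[0]+r*np.cos(a),C[1]+r*np.sin(a),z) for a in t]
        for r,z in ((.024,0),(.024,.034),(.0235,.172),(.0235,.2)): pl(circ(tube,r,z),(0,255,0))
        pl(circ(mark,.019,0),(255,255,0))
        R=np.array([[np.cos(ang),-np.sin(ang)],[np.sin(ang),np.cos(ang)]])
        # mark is centre of the +x bay => rack origin at mark - R(0.082,0)
        g=lambda X,Y,z:(*(np.array(mark)+R@np.array([X-.082,Y])),z)
        for z in (0,.1):
            for e in (-.131,-.115,-.049,-.033,.033,.049,.115,.131): pl([g(e,-.014,z),g(e,.05,z)],(0,0,255))
            pl([g(-.131,-.014,z),g(.131,-.014,z)],(0,0,255)); 
        pl([g(-.131,.024,.112),g(.131,.024,.112)],(255,0,255)); pl([g(-.131,.05,.112),g(.131,.05,.112)],(255,0,255))
        return c
    a,b=pan(box_t),pan(box_r); cv2.imwrite('pics/'+f,np.hstack([a,b]))
E
python3 - <<'E'
from ov import *
a=np.arctan2(.028,.167)
overlay('top',(0.592,-.203),(.637,.157),a,'t1.png',(340,170,70,140),(165,170,80,140))
overlay('side',(0.592,-.203),(.637,.157),a,'s1.png',(290,205,60,90),(175,140,95,90),5)
E
```

```text
(no output)
```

View pics/t1.png

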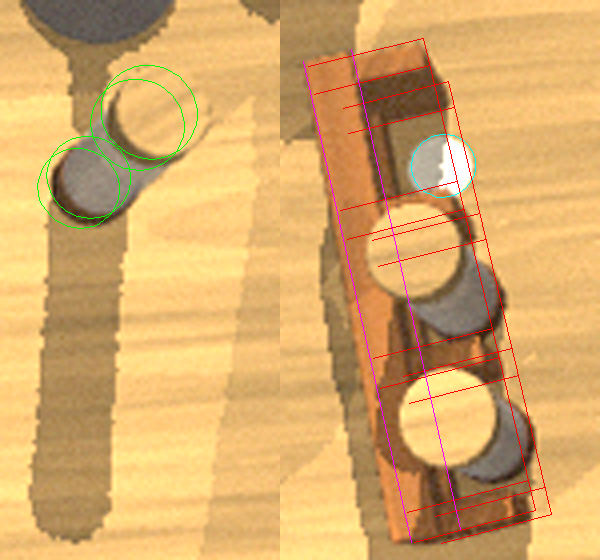

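View pics/s1.png

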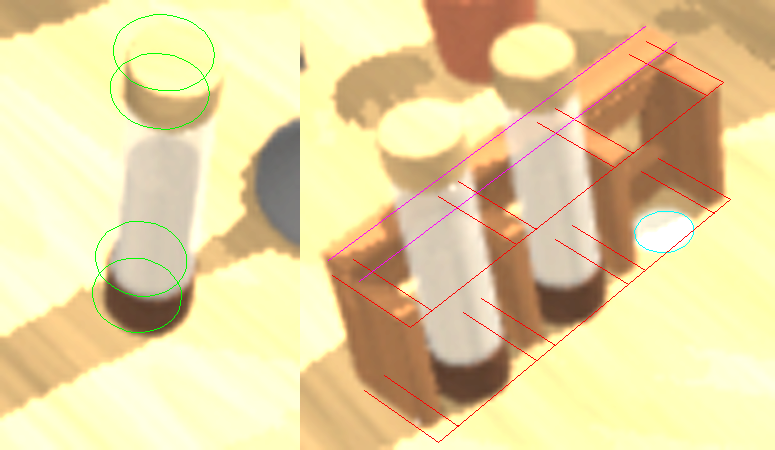

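Run:
```python
from ov import *
a=np.radians(6.8)
overlay('top',(0.591,-.2095),(.636,.157),a,'t2.png',(340,170,70,140),(165,170,80,140))
overlay('side',(0.591,-.2095),(.636,.157),a,'s2.png',(290,205,60,90),(175,140,95,90),5)
A=cv2.imread('pics/t2.png');B=cv2.imread('pics/s2.png')
w=np.zeros((560,1375,3),np.uint8);w[:,:600]=A;w[:450,600:]=B
cv2.imwrite('pics/ts2.png',cv2.resize(w,(800,326),interpolation=cv2.INTER_AREA))
# tilted-tool IK feasibility
from scipy.spatial.transform import Rotation as R
def ori(phi,th,flip):
    h=np.array([np.sin(phi),np.cos(phi),0]); z=h*np.sin(th)-np.array([0,0,np.cos(th)])
    y=np.array([h[1],-h[0],0])*flip; x=np.cross(y,z)
    q=R.from_matrix(np.c_[x,y,z]).as_quat(); return q[[3,0,1,2]]
for fl in (1,-1):
  for p,phi in (((.575,-.29,.25),10),((.575,-.29,.016),10),((.59,-.24,.016),10),((.63,.08,.016),10),((.638,.135,.016),-7)):
    j=bot.inverse_kinematics(p,ori(np.radians(phi),np.radians(35),fl)); print(fl,p,None if j is None else np.round(j,2))
```

```text
1 (0.575, -0.29, 0.25) [ 0.54  0.63  0.17  1.64 -0.65  1.3   0.84]
1 (0.575, -0.29, 0.016) [ 0.84  0.93 -0.32  1.72 -0.4   0.84  0.75]
1 (0.59, -0.24, 0.016) [ 0.79  0.92 -0.34  1.77 -0.43  0.77  0.72]
1 (0.63, 0.08, 0.016) [ 0.49  0.92 -0.62  1.99 -0.43  0.31  0.33]
1 (0.638, 0.135, 0.016) [ 0.33  0.92 -0.52  1.86 -0.4   0.53  0.46]
-1 (0.575, -0.29, 0.25) [ 0.15  0.81  0.93  1.66 -0.97  1.62 -1.95]
-1 (0.575, -0.29, 0.016) [ 0.43  0.95  0.36  1.75 -0.94  1.11 -1.9 ]
-1 (0.59, -0.24, 0.016) [ 0.36  0.93  0.36  1.8  -1.    1.08 -1.91]
-1 (0.63, 0.08, 0.016) [ 0.33  0.86 -0.36  2.   -0.94  0.42 -2.33]
-1 (0.638, 0.135, 0.016) [ 0.    0.87 -0.    1.88 -0.98  0.75 -2.16]
```

View pics/ts2.png

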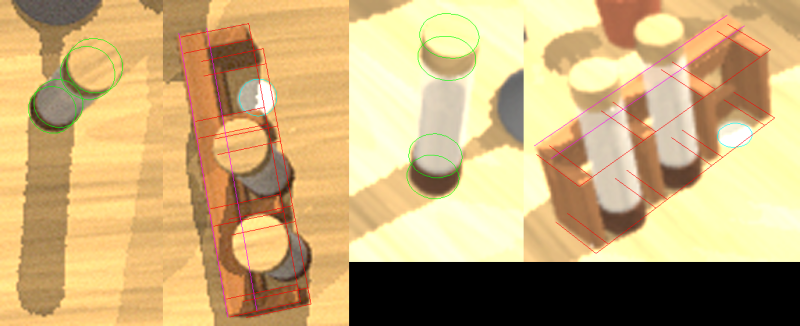

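```bash
cat >> h.py <<'E'
from scipy.spatial.transform import Rotation as R
def ori(phi,th=35,flip=1):
    phi,th=np.radians(phi),np.radians(th)
    h=np.array([np.sin(phi),np.cos(phi),0]); z=h*np.sin(th)-np.array([0,0,np.cos(th)])
    y=np.array([h[1],-h[0],0])*flip; x=np.cross(y,z)
    q=R.from_matrix(np.c_[x,y,z]).as_quat(); return q[[3,0,1,2]]
T0=np.array([.591,-.2095]); M=np.array([.636,.157]); A=np.radians(7.)
u=np.array([-np.sin(A),np.cos(A)]); Q=M-.055*u
d=(Q-T0)/np.linalg.norm(Q-T0); PHI=np.degrees(np.arctan2(d[0],d[1])); ZT=.016; OFF=.0256
def tcp(c,phi,off=OFF):
    p=np.radians(phi); return [*(np.array(c)-off*np.array([np.sin(p),np.cos(p)])),ZT]
E
python3 - <<'E'
from h import *
p=bot.current_tool_pos(); bot.move_l([p[0],p[1],.42],speed=.25)
s=tcp(T0,PHI,.085)
bot.move_ptp([s[0],s[1],.35],ori(PHI)); hand.move_gripper(.028)
bot.move_l([s[0],s[1],.08],speed=.2); bot.move_l(s,speed=.06)
print(bot.current_time(),bot.current_tool_pos(),bot.current_width(),bot.current_wrist_force())
a=snap('top');b=snap('side')
for t in ['tube']:
    print([(np.round(x['centre'],3),round(x['conf'],2)) for x in spotter.search_frame(t,a)[:2]])
im=np.hstack([cv2.resize(x['frame'][y:y+180,l:l+240],(400,300)) for x,y,l in ((a,120,270),(b,170,220))])
cv2.imwrite('pics/p1.png',cv2.convertScaleAbs(im[:,:,::-1],alpha=1.4))
E
```

```text
9.5417 [ 0.57726259 -0.29348775  0.01635341] 0.02837515385818136 [0.24074138 0.1633577  0.81399278]
[]
```

View pics/p1.png

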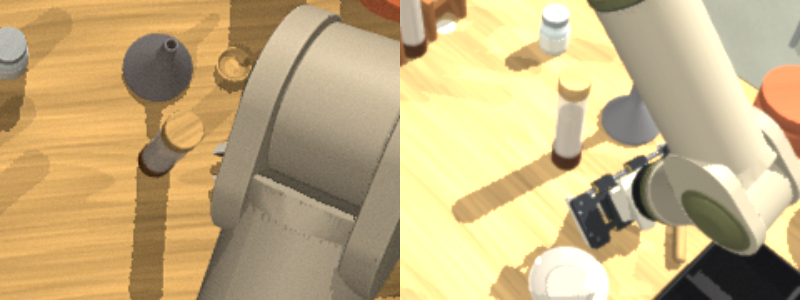

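The fingertips (side crop about (605,185) and (630,165)) sit behind the tube's foot at (567,157), clear of the funnel. I'll push the first part and check.

Run:
```python
from h import *
def go(c,phi,sp):
    bot.move_l(tcp(c,phi),ori(phi),speed=sp); print(np.round(bot.current_tool_pos(),4),np.round(bot.current_wrist_force(),1),round(bot.current_time(),1))
go(T0-.02*d,PHI,.05); go(T0-.0*d,PHI,.02); go(T0+.06*d,PHI,.04)
b=snap('side'); c=snap('wrist')
print([(np.round(x['centre'],3),round(x['conf'],2)) for x in spotter.search_frame('tube',b)[:3]])
im=np.hstack([cv2.resize(x,(400,300)) for x in (b['frame'][150:330,220:460],c['frame'])])
cv2.imwrite('pics/p2.png',cv2.convertScaleAbs(im[:,:,::-1],alpha=1.4))
```

```text
[ 0.5835 -0.2549  0.016 ] [-0.8 -0.4 -0.2] 10.6
[ 0.5868 -0.235   0.016 ] [ 0.7 -1.5  0. ] 11.8
[ 0.5966 -0.1756  0.016 ] [ 0.1 -0.3 -0. ] 13.4
[(array([ 0.584, -0.162,  0.152]), 0.87), (array([ 0.443, -0.363,  0.011]), 0.55)]
```

View pics/p2.png

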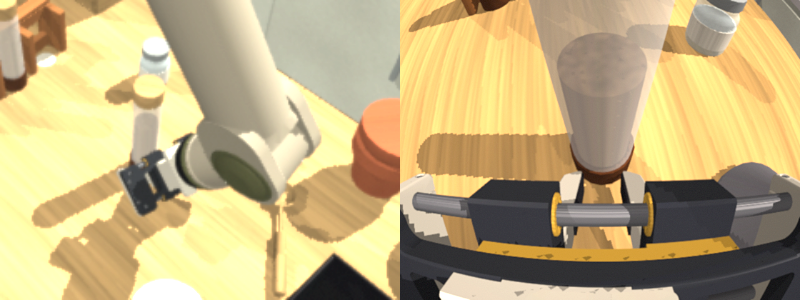

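The tube sits central in the finger cradle and stands upright. The jar is ahead on the right, so I'll yaw away from it on the way past, then line up with the bay.

Run:
```python
from h import *
L=np.linalg.norm(Q-T0)
def go(c,phi,sp):
    bot.move_l(tcp(c,phi),ori(phi),speed=sp); f=bot.current_wrist_force(); print(np.round(bot.current_tool_pos(),4),np.round(f,1),round(bot.current_time(),1)); return np.linalg.norm(f)
for s,ph in ((.12,12),(.18,14),(.24,14),(L,14)):
    if go(T0+s*d,ph,.05)>8: print('force!'); break
b=snap('top'); c=snap('wrist')
for n in ('tube','home_mark','seed_jar'):
  for x in (b,c): print(n,[(np.round(x['centre'],3),round(x['conf'],2)) for x in spotter.search_frame(n,x)[:3]])
im=np.hstack([cv2.resize(x,(400,300)) for x in (b['frame'][100:310,130:410],c['frame'])])
cv2.imwrite('pics/p3.png',cv2.convertScaleAbs(im[:,:,::-1],alpha=1.4))
```

```text
[ 0.6053 -0.1162  0.016 ] [0.  0.2 0.8] 14.9
[ 0.6142 -0.0567  0.0161] [-0.2 -0.9  0.1] 16.3
[0.624  0.0024 0.0161] [ 0.7 -0.1  0.2] 17.6
[0.6365 0.0775 0.016 ] [ 0.3 -1.3 -0.5] 19.3
tube [(array([0.633, 0.099, 0.199]), 0.77), (array([ 0.752, -0.022,  0.086]), 0.23)]
tube [(array([0.637, 0.081, 0.135]), 0.96)]
home_mark [(array([ 0.637,  0.156, -0.   ]), 0.43)]
home_mark []
seed_jar [(array([ 0.753, -0.022,  0.087]), 0.63)]
seed_jar [(array([0.737, 0.001, 0.023]), 0.73)]
```

View pics/p3.png

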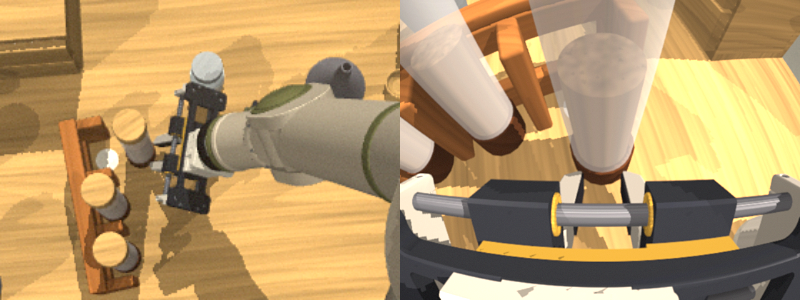

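Run:
```python
from h import *
def go(c,phi,sp):
    bot.move_l(tcp(c,phi),ori(phi),speed=sp); f=bot.current_wrist_force(); print(np.round(bot.current_tool_pos(),4),np.round(f,1),round(bot.current_time(),1)); return np.linalg.norm(f)
for s,ph in ((.045,9),(.035,3),(.025,-3),(.015,-7)):
    if go(M-s*u,ph,.02)>8: print('force!'); break
from ov import overlay
c0=M-.015*u
overlay('side',c0,M,A,'q1.png',(200,130,80,90),(200,130,80,90),5)
overlay('top',c0,M,A,'q2.png',(165,165,80,100),(165,165,80,100),4)
q=cv2.imread('pics/q1.png')[:,:400]; q2=cv2.imread('pics/q2.png')[:,:320]
w=np.zeros((450,720,3),np.uint8); w[:,:400]=q; w[:400,400:]=q2; cv2.imwrite('pics/q.png',w)
```

```text
[0.6375 0.0876 0.016 ] [0.7 0.2 0.6] 20.3
[0.6388 0.097  0.016 ] [-0.2 -0.6 -1. ] 21.0
[0.6402 0.1071 0.016 ] [-0.1 -0.1  0.4] 21.6
[0.6408 0.1171 0.016 ] [-0.6  1.1  0.7] 22.3
```

View pics/q.png

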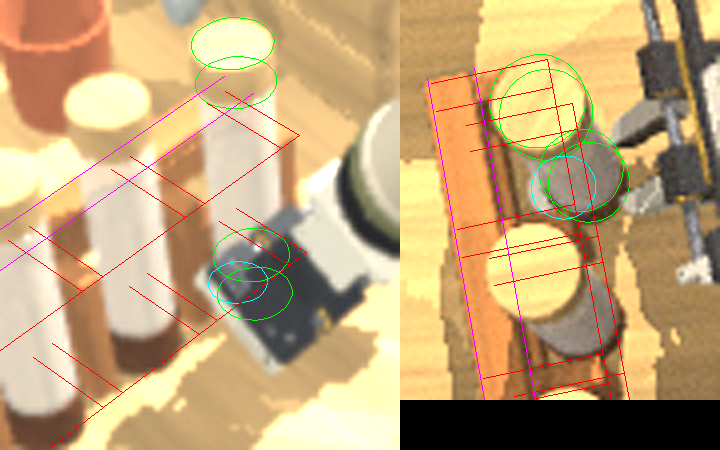

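The tube is inside the bay mouth and the overlay agrees with it in both views. The last push goes in 1 mm steps, watching force.

Run:
```python
from h import *
f0=np.mean([bot.current_wrist_force() for _ in range(3)],0)
bot.move_l(tcp(M-.005*u,-7),ori(-7),speed=.02)
for s in np.arange(-.004,.0061,.001):
    bot.move_l(tcp(M+s*u,-7),speed=.01); bot.wait(.1)
    f=np.mean([bot.current_wrist_force()-f0 for _ in range(3)],0); print(round(s,3),np.round(f,1),np.round(bot.current_tool_pos()[1],4))
    if f[:2]@u<-4: break
c=np.array(bot.current_tool_pos())
bot.move_l([c[0]-.05*u[0],c[1]-.05*u[1],c[2]],speed=.03)
a=snap('top')
for n in ('tube','seed_jar','funnel','saucer','pot','pail'): print(n,[(np.round(x['centre'],3),round(x['conf'],2)) for x in spotter.search_frame(n,a)[:3]])
print(bot.current_time())
from ov import overlay
overlay('side',M,M,A,'r1.png',(200,130,80,90),(200,130,80,90),5)
overlay('top',M,M,A,'r2.png',(165,165,80,100),(165,165,80,100),4)
q=cv2.imread('pics/r1.png')[:,:400]; q2=cv2.imread('pics/r2.png')[:,:320]
w=np.zeros((450,720,3),np.uint8); w[:,:400]=q; w[:400,400:]=q2; cv2.imwrite('pics/r.png',w)
```

```text
-0.004 [ 0.5 -0.9 -1.2] 0.1276
-0.003 [-0.9 -1.1  0.2] 0.1286
-0.002 [-0.3 -1.  -0.5] 0.1297
-0.001 [-0.  -1.   0.1] 0.1307
0.0 [ 0.8 -0.5  0. ] 0.1316
0.001 [-0.3 -0.5 -0.6] 0.1327
0.002 [-0.3 -0.8  0.7] 0.1336
0.003 [-0.4 -1.1  0.1] 0.1347
0.004 [-0.1 -2.1  0.1] 0.1354
0.005 [ 0.8 -4.7  0.9] 0.1358
tube [(array([0.631, 0.154, 0.197]), 0.65)]
seed_jar [(array([ 0.759, -0.02 ,  0.086]), 0.65)]
funnel []
saucer []
pot [(array([0.665, 0.389, 0.038]), 0.76)]
pail [(array([0.448, 0.377, 0.121]), 0.67)]
28.725
```

View pics/r.png

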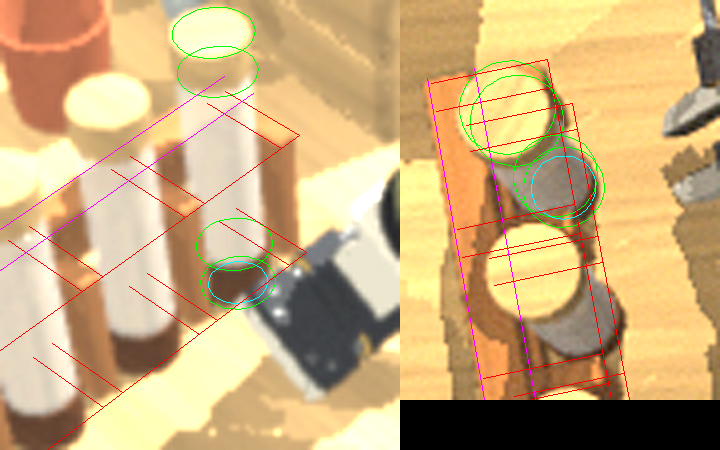

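The push ended on a clear force rise at the rail. The tube stands upright on the mark (side crop about (235,285)) and the fingers are clear. Now I'll lift away, check and hand in.

Run:
```python
from h import *
c=bot.current_tool_pos(); print(np.round(bot.current_wrist_force(),1))
bot.move_l([c[0],c[1],.3],speed=.1); bot.wait(.5)
a=snap('top');b=snap('side')
for n in ('tube','seed_jar','rack_tube_a'):
  for x in (a,b): print(n,[(np.round(y['centre'],3),round(y['conf'],2)) for y in spotter.search_frame(n,x)[:3]])
print(bot.current_time()); print(hand_in())
```

```text
[0.3 0.4 0.1]
tube [(array([0.628, 0.153, 0.198]), 0.77)]
tube [(array([0.625, 0.144, 0.126]), 0.79)]
seed_jar []
seed_jar [(array([ 0.741, -0.026,  0.057]), 0.94)]
rack_tube_a [(array([0.552, 0.14 , 0.198]), 0.72), (array([0.47 , 0.13 , 0.199]), 0.71)]
rack_tube_a [(array([0.469, 0.124, 0.128]), 0.96), (array([0.548, 0.138, 0.128]), 0.58)]
32.7167
the job is handed in; nothing more can be done
None
```

The tube stands upright in the empty bay against the back rail. The fingers are clear, and the job was handed in at about 33 s with no verdict returned. The racked tubes, jar, pot and pail show no movement beyond measurement error, but I did not re-measure the funnel, saucer and spoon after the push.

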